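# Clamp an ear-mould flask in the bench fixture

## Task

On the hearing-aid bench, push the rectangular metal ear-mould flask along its channel in the clamping fixture until it rests fully home against the end stop. Then push the black-gripped toggle lever over, past its dead point, until it snaps into lock with the rubber pad pressing on the flask. Only push with the fingers, do not lift the flask, and leave everything else on the bench where it stands.

Things in the scene. Friction and masses are not known exactly. Their poses are not given: they have to be found in the camera images.
- fixture: Bolted-down clamping fixture: aluminium base plate, top at z=12 mm, spanning its x -140 to 40, y -65 to 125. Origin on the table under the centre of the flask's home. The flask channel runs along fixture y between two rails 12 high above the plate, inner faces x=-23 and 23, outer -31 and 31, from y=-40 to 125, open at +y; the flask is pushed towards -y. The toggle clamp is at the -x side.
- stop (a point): Middle of the end stop's face, towards +y, at fixture x=0, y=-40, z=25; the steel stop is 62 wide, 10 thick, its top at z=38. The flask is home when its end rests on this face.
- holddown_pivot (a point): Pivot of the hold-down arm, fixture x=-60, y=0, z=85, between two steel cheeks (x -120 to -50, y -15 to 15, up to z=97). The arm, 67 long, starts raised, upright (up to 155 high, y -9 to 9; with its pad within x -70 to -10) and swings down to +x onto the flask as the lever is pushed.
- flask: Ear-mould flask to be clamped: loose aluminium block with a dark seam line, 40 (its x) by 80 (its y) by 35 tall, about 0.25 kg; origin at the centre of its underside. Starts on the plate in the channel, 52 to 75 mm from home towards fixture +y, axes along the fixture's. Home: its origin at fixture x=0, y=0, z=12.
- clamp_lever (a joint): Toggle lever angle, rad. 0: open, leaning 1.0 back from upright to fixture -x; grows as pushed to +x. Starts open at 0 and stays where left by friction. Dead point 0.95, lock stop 1.07 (0.07 past upright). With the flask home the push at the grip rises to about 5 N (angles 0.7 to 0.85), then fades, and just past the dead point it snaps into lock by itself; without the flask under the pad it does not snap.
- lever_pivot (a point): Pivot of the lever: axis along fixture y, at fixture x=-106, y=0, z=33.
- lever_end (a point): Point on the lever's centreline 110 from its pivot. The black grip is a round bar 22 in diameter, from 55 to 110 along the lever, its round end 11 beyond this point. Lever open (0): at fixture x=-198, z=92; locked: x=-98, z=143.
- pad: Sprung rubber pad, 14 across, at the end of the hold-down arm. In lock it presses with about 9 N on the middle of the flask's top (z=47). Origin on the arm's centreline 60 from its pivot, about 50 above the pad's face when lowered.
- wax_jar: amber glass jar with white cap, 50 across, 50 tall; origin under its centre (bystander beside the fixture)
- round_flask: round aluminium flask, 52 across, 40 tall; origin under its centre (bystander, not the one to clamp)
- brush: small wooden-handled brush lying flat, 130 long (bystander)
- spray: slim white spray bottle, 38 across, 110 tall; origin under its centre (bystander)
- cleaner: clear bottle with red label, 54 across, 130 tall; origin under its centre (bystander)
- zip_case: dark zip case, 150 x 100 x 50 tall; origin under its centre (bystander)
- dish: white ceramic dish, 70 across, 22 tall; origin under its centre (bystander)
Mind the look-alikes: they are no part of the job. Leave any pink look-alike of the flask alone.

How it is judged:
By the outcome, as a careful person would: the job done as asked, in the order asked, and still so for the second after the job is handed in, with the robot touching nothing.
It also fails if it takes over 58 s, if anything falls off the work surface, if the arm or the gripper's body presses on something with over 40 N, if the wrist force passes 120 N, or if a joint passes its speed limit or range.

## Robot

A 6-joint arm with a two-finger parallel gripper is mounted at the origin on the work surface. World frame = base frame: x ahead of the robot, y to its left, z up, the work surface at z = 0. Lengths are in m, angles in rad, forces in N, time in s.
With the tool pointing down it reaches from about 0.35 to 0.975 m from the base axis. Payload 17.4 kg.
Tool frame: the origin (TCP) lies between the finger pads; the fingertips stand 11 mm ahead of it and the grasp point (between the pads) lies 8 mm behind it (arm.tip_reach is the distance from the TCP to the fingertips, in m); z points along the fingers, y is the line along which they close (so a half turn about z gives the same grasp; the last joint's range is limited). The gripper opens to 85 mm and grips with 20 to 120 N. Pads are 22 mm wide; open, the fingers measure 114 mm over their backs; the gripper's body (76 mm by 85 mm) begins 54 mm behind the grasp point. The pads swing forward as they close: fully open they stand 13 mm farther back than shut.
Start: joints at [-1.377, 0.116, 1.442, -0, 1.584, -0.038], TCP at [0.155, -0.657, 0.242] pointing down, gripper open.
Joint ranges: [-2.83, 2.83], [-0.83, 2.19], [0.07, 2.5], [-1.14, 4.28], [0.01, 3], [-2.97, 2.97]. Speed limits (rad/s): [1.89, 1.89, 2.22, 3.14, 3.14, 3.14].

## Interface

Orientations are given as a unit quaternion [x, y, z, w].
In Python, from plant import telemetry, cams, ticket, arm gives the robot as it stands. The module is installed in compiled form; this text tells all that it offers.
- The arm moves only by the shell command python3 -m crank 'ROWS' [FORCE]. ROWS is JSON, a list of rows, each an object with "offset": the shift along the world's x, y, z as a fraction of full scale, a list of three; "angular": the turn, a rotation vector about the world's x, y, z as a fraction of full scale, a list of three; "hand": the opening, from -1 (shut) to 1 (fully open). In form: [{"offset": [tx, ty, tz], "angular": [ax, ay, az], "hand": hand}, ...]. A call has 1 to 5 rows; each row is the pose to reach, as a shift and turn from the pose commanded when the call began; what a row does not reach only later rows make up. Full scale, the value 1, is 0.3 m for a shift and 60 degrees for a turn. A row lasts 1/12 s, in which the tool goes at most 41.7 mm and 7.16 degrees, less where a joint would pass 70% of its speed; a pose out of reach is approached as far as the arm can. A call with a number of a shift or a turn outside -1 to 1 is refused whole. A call with a gripper value outside its range is refused whole. The fingers move at their own pace and stop on an object; FORCE is the grip in N (left out, the last holds). Time passes only in rows, so rows that repeat a pose let the fingers close. It gives the time, the measured TCP pose, the force, the opening and the grip force at its end, in the units of the state.
- telemetry.get_obs(): the state, without advancing time (a new reading comes with each control period).
- cams.read_camera(name): name is "scene" or "side" or "wrist"; returns a dict with "image" (420x560x3 uint8, red, green, blue), "range_z" (420x560 float32, m along the optical axis (not along the pixel's ray), 0 where there is no reading), "fx", "fy", "cx", "cy" (pixels), "R" (3x3) and "t" (3): a world point X has camera coordinates R X + t; the wrist camera has in their place "mount" (4x4, takes a point from camera to tool coordinates, whose origin is the TCP and whose axes are the flange's). Camera axes: x right, y down, z forward; pixel columns grow to the right and rows downward; lengths in m; the calibration is good to about 2 mm. A picture is of the moment at which its call begins: read the wrist's pose just before it.
- ticket.sign_off(): hands the job in; it is judged then, once.
The state is a dict: "clock": time; "q": joint angles; "qvel": joint speeds; "joint_efforts": joint torques, N m; "position": TCP position; "eef_rot": TCP orientation; "contact_force": force on the tool from outside, world axes, zero at the start; "torque": the same for the moment, N m; "width": opening from 0.0 (shut) to 1.0 (fully open); "finger_force": force on a finger pad.
Only numpy, scipy, OpenCV 4.12 (cv2) and the standard library are available. Lean on these libraries where they do the work, as an engineer would, in place of code of your own. Each camera call takes 0.05 s, during which the arm holds its last target. There are 200 camera calls.

## Working session

There is one attempt and no reset: what is moved stays moved. The work goes in short steps, Python scripts to look and compute and a shell command to move; the robot and the scene stay as the last step left them, time stands still between calls to the robot, and variables do not carry over. Pictures are saved under pics/ and viewed, at most 10 in all, crops included, and the job is handed in when it is done.

```bash
mkdir -p pics; python3 - <<'E'
from plant import telemetry,cams,arm
import cv2,numpy as np
o=telemetry.get_obs();print(o['clock'],o['position'],o['eef_rot'],o['width'],arm.tip_reach)
for n in("scene","side"):
    c=cams.read_camera(n);cv2.imwrite(f'pics/{n}.png',c['image'][:,:,::-1]);np.savez(f'pics/{n}.npz',**c)
E
```

```text
0.0 [ 0.15500647 -0.65677557  0.24152672] [ 9.93291296e-01  1.15637531e-01 -6.72007178e-05 -5.98774956e-04] 1.002292513519493 0.011
```

View pics/scene.png

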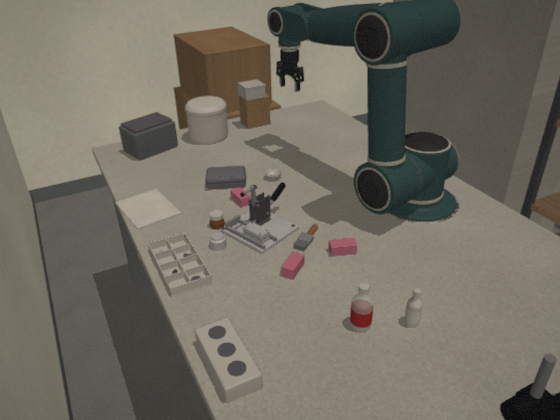

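View pics/side.png

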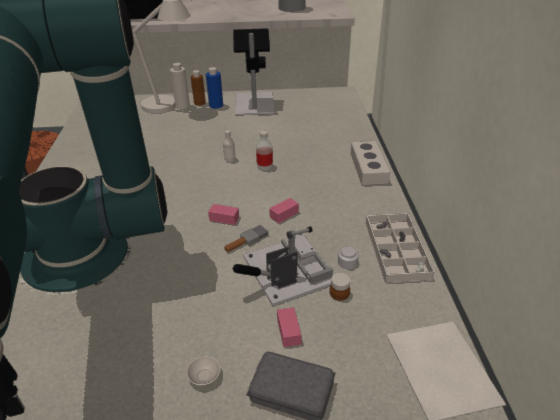

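The fixture is at about (260,225) in scene and (287,265) in side. The black grip is at (278,191) in scene and (246,270) in side. I'll enlarge both views and get the plate outline from the depth.

```bash
cat > h.py <<'E'
import numpy as np,cv2
def cloud(c):
    d=c['range_z'];v,u=np.indices(d.shape)
    P=np.stack([(u-c['cx'])/c['fx']*d,(v-c['cy'])/c['fy']*d,d],-1)
    W=(P-c['t'])@c['R'];W[d==0]=np.nan
    return W
E
python3 - <<'E'
from h import *
a=np.load('pics/scene.npz');b=np.load('pics/side.npz')
A=a['image'][165:265,200:320,::-1];B=b['image'][215:305,225:350,::-1]
cv2.imwrite('pics/crop.png',np.vstack([cv2.resize(A,(780,300*1),interpolation=2)[:, :],cv2.resize(B,(780,300),interpolation=2)]) if 0 else np.hstack([cv2.resize(A,(400,333),interpolation=2),cv2.resize(B,(400,333),interpolation=2)]))
for n,c,ps in(('scene',a,[(278,191),(284,185),(273,198),(222,229),(262,249),(299,228),(260,210)]),('side',b,[(240,269),(255,271),(246,270),(270,300),(332,290),(305,237),(246,250),(318,268),(310,229)])):
    W=cloud(c)
    print(n,c['fx'],-c['R'].T@c['t'])
    for u,v in ps: print((u,v),W[v,u].round(3))
E
```

```text
scene 491.531095325977 [1.10255095 1.11679186 0.92599319]
(278, 191) [ 0.466 -0.165  0.086]
(284, 185) [ 0.439 -0.173  0.098]
(273, 198) [ 0.488 -0.162  0.067]
(222, 229) [ 0.682 -0.149  0.012]
(262, 249) [0.614 0.011 0.012]
(299, 228) [ 0.451 -0.048  0.   ]
(260, 210) [ 0.554 -0.125  0.06 ]
side 491.23590005067183 [ 0.49665041 -1.01600345  0.87960368]
(240, 269) [ 0.447 -0.192  0.097]
(255, 271) [ 0.481 -0.177  0.074]
(246, 270) [ 0.46  -0.184  0.085]
(270, 300) [ 0.513 -0.211  0.009]
(332, 290) [ 0.661 -0.204  0.023]
(305, 237) [0.62  0.012 0.009]
(246, 250) [ 0.457 -0.018 -0.   ]
(318, 268) [ 0.639 -0.117  0.014]
(310, 229) [ 0.615 -0.121  0.146]
```

View pics/crop.png

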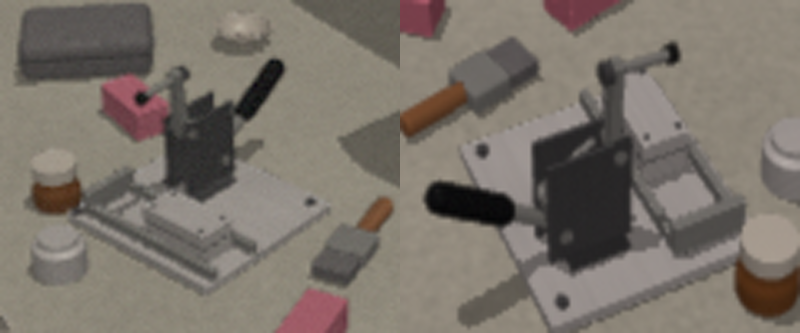

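The lever side faces the robot, the stop is at the world −y end and the flask is towards +y. I'll fit the plate, the flask top and the grip from the depth.

```bash
python3 - <<'E'
from h import *
P=[];C=[]
for n in('scene','side'):
    c=np.load(f'pics/{n}.npz');W=cloud(c);m=np.isfinite(W[...,0])&(abs(W[...,0]-.58)<.2)&(abs(W[...,1]+.1)<.2);P.append(W[m]);C.append(c['image'][m])
    p=P[-1];
    bl=(C[-1].max(1)<45)&(p[:,2]>.05)&(p[:,0]<.51);g=p[bl]
    u=np.linalg.svd(g-g.mean(0))[2][0];print(n,'grip',g.mean(0).round(4),u.round(3),len(g),'yaw',np.degrees(np.arctan2(u[1],u[0])))
for n,p in zip(('scene','side'),P):
    m=(p[:,2]>.0075)&(p[:,2]<.018)
    q=((p[m][:,:2]-[.38,-.3])*500).astype(int)
    im=np.zeros((200,200),np.uint8);im[q[:,1],q[:,0]]=255
    im=cv2.morphologyEx(im,cv2.MORPH_CLOSE,np.ones((7,7)));im=cv2.morphologyEx(im,cv2.MORPH_OPEN,np.ones((5,5)))
    k=max(cv2.findContours(im,0,2)[0],key=cv2.contourArea);r=cv2.minAreaRect(k)
    print(n,'plate',np.array(r[0])/500+[.38,-.3],np.array(r[1])/500,r[2]);print((cv2.boxPoints(r)/500+[.38,-.3]).round(3).tolist())
    m=(p[:,2]>.043)&(p[:,2]<.051)&(p[:,0]>.56)
    q=p[m];r=cv2.minAreaRect((q[:,:2]*1000).astype(np.float32));print(n,'flask',r,len(q))
E
```

```text
scene grip [ 0.4662 -0.1686  0.0826] [ 0.788  0.304 -0.535] 99 yaw 21.098135210197505
side grip [ 0.4618 -0.1826  0.0841] [ 0.805  0.286 -0.52 ] 212 yaw 19.550780618783776
scene plate [ 0.51864076 -0.08413736] [0.10263582 0.12236079] 20.924503326416016
[[0.449, -0.045], [0.493, -0.16], [0.588, -0.123], [0.545, -0.009]]
scene flask ((639.3712158203125, -112.51467895507812), (144.92803955078125, 202.16419982910156), 59.458805084228516) 291
side plate [ 0.58340549 -0.15059276] [0.18211401 0.10272259] 19.119726181030273
[[0.481, -0.132], [0.514, -0.229], [0.686, -0.169], [0.653, -0.072]]
side flask ((641.9872436523438, -118.61941528320312), (146.3359375, 183.87232971191406), 62.52302169799805) 497
```

```bash
python3 - <<'E'
from h import *
P=[]
for n in('scene','side'):
    W=cloud(np.load(f'pics/{n}.npz'));m=np.isfinite(W[...,0])&(abs(W[...,0]-.58)<.22)&(abs(W[...,1]+.1)<.22);P.append(W[m])
p=np.vstack(P)
best=None
for y in np.arange(17,23.1,.5):
    t=np.radians(y);R=np.array([[np.cos(t),np.sin(t)],[-np.sin(t),np.cos(t)]])
    q=p[abs(p[:,2]-.012)<.003][:,:2]@R.T
    hx,ex=np.histogram(q[:,0],bins=np.arange(.3,.8,.003));hy,ey=np.histogram(q[:,1],bins=np.arange(-.5,.2,.003))
    s=np.sum(np.diff(hx.astype(float))**2)+np.sum(np.diff(hy.astype(float))**2)
    print(y,s)
    if best is None or s>best[0]: best=(s,y)
t=np.radians(20);R=np.array([[np.cos(t),np.sin(t)],[-np.sin(t),np.cos(t)]])
def h(m,ax,lo,hi,l):
    q=p[m][:,:2]@R.T;a,b=np.histogram(q[:,ax],bins=np.arange(lo,hi,.004));k=a>0;print(l,[(round(x*1000),int(c)) for x,c in zip(b[:-1][k],a[k])])
z=p[:,2];pl=abs(z-.012)<.003
h(pl,0,.3,.75,'plate x');h(pl,1,-.5,.1,'plate y')
q=p[:,:2]@R.T
f=(abs(z-.047)<.003)&(q[:,0]>.52);h(f,0,.3,.75,'flask x');h(f,1,-.5,.1,'flask y')
s=(abs(z-.038)<.002)&(q[:,0]>.5);h(s,0,.3,.75,'stop x');h(s,1,-.5,.1,'stop y')
r=(abs(z-.024)<.002);h(r,0,.3,.75,'rail x')
E
```

```text
17.0 14454.0
17.5 11230.0
18.0 12782.0
18.5 14724.0
19.0 16880.0
19.5 18186.0
20.0 17122.0
20.5 19984.0
21.0 16899.0
21.5 17763.0
22.0 16494.0
22.5 13519.0
23.0 15634.0
plate x [(368, 5), (372, 5), (376, 5), (380, 7), (384, 7), (388, 7), (392, 7), (396, 8), (400, 10), (404, 18), (408, 78), (412, 89), (416, 99), (420, 83), (424, 99), (428, 84), (432, 93), (436, 84), (440, 87), (444, 65), (448, 70), (452, 58), (456, 60), (460, 50), (464, 55), (468, 60), (472, 57), (476, 62), (480, 51), (484, 64), (488, 52), (492, 67), (496, 66), (500, 57), (504, 57), (508, 39), (512, 50), (516, 35), (520, 13), (524, 17), (528, 33), (532, 40), (536, 45), (540, 39), (544, 46), (548, 60), (552, 48), (556, 58), (560, 41), (564, 31), (568, 30), (572, 11), (576, 22), (580, 42), (584, 77), (588, 38), (592, 15), (596, 3), (600, 1), (616, 1), (620, 9), (624, 3), (628, 2), (632, 3), (636, 4), (640, 4), (644, 3), (648, 4), (652, 7), (656, 2), (660, 2), (664, 6), (668, 3), (672, 5), (692, 2), (696, 2), (700, 2), (704, 2), (708, 2), (712, 2), (716, 2), (724, 3), (728, 3), (732, 2), (736, 1), (740, 1), (744, 2)]
pla
[... 3010 characters left out ...]
12, 4), (416, 3), (420, 4), (424, 2), (428, 7), (432, 6), (436, 9), (440, 6), (444, 10), (448, 1), (452, 6), (456, 6), (460, 2), (464, 1), (468, 5), (472, 3), (476, 3), (480, 2), (484, 6), (488, 4), (492, 4), (496, 3), (500, 1), (512, 2), (516, 41), (520, 40), (524, 22), (528, 12), (532, 7), (536, 8), (540, 4), (544, 11), (548, 7), (552, 22), (556, 11), (560, 9), (564, 11), (568, 30), (572, 43), (576, 54), (580, 22), (584, 4), (588, 4), (592, 6), (596, 3), (620, 3), (624, 4), (628, 2), (632, 2), (636, 3), (640, 4), (644, 1), (648, 3), (652, 3), (656, 3), (660, 3), (664, 2), (668, 1), (672, 6), (692, 3), (696, 3), (700, 2), (712, 1), (716, 1), (720, 2), (732, 1), (736, 1), (740, 3), (744, 1)]
```

Fixture: origin at world (0.626, −0.114), yaw 20°. The flask is about 62 mm from home, with its far face at fixture y≈102. I'll approach with the fingers shut and the tool tilted 25°, so the gripper body stays clear of the raised arm.

```bash
r='';
python3 -m crank '[{"offset":[0,0,0.1],"angular":[-0.4,-0.119,0.112],"hand":-1},{"offset":[0.1,0.15,0.1],"angular":[-0.4,-0.119,0.112],"hand":-1},{"offset":[0.2,0.3,0.1],"angular":[-0.4,-0.119,0.112],"hand":-1},{"offset":[0.3,0.45,0.1],"angular":[-0.4,-0.119,0.112],"hand":-1},{"offset":[0.35,0.56,0.1],"angular":[-0.4,-0.119,0.112],"hand":-1}]'
python3 -m crank '[{"offset":[0.36,0.56,0],"angular":[0,0,0],"hand":-1},{"offset":[0.36,0.56,0],"angular":[0,0,0],"hand":-1},{"offset":[0.36,0.56,0],"angular":[0,0,0],"hand":-1},{"offset":[0.36,0.56,0],"angular":[0,0,0],"hand":-1},{"offset":[0.36,0.56,0],"angular":[0,0,0],"hand":-1}]'
python3 -m crank '[{"offset":[0.36,0.56,0],"angular":[0,0,0],"hand":-1},{"offset":[0.36,0.56,0],"angular":[0,0,0],"hand":-1},{"offset":[0.36,0.56,0],"angular":[0,0,0],"hand":-1},{"offset":[0.36,0.56,0],"angular":[0,0,0],"hand":-1},{"offset":[0.36,0.56,0],"angular":[0,0,0],"hand":-1}]'
python3 -m crank '[{"offset":[0.32,0.58,0],"angular":[0,0,0],"hand":-1},{"offset":[0.32,0.58,0],"angular":[0,0,0],"hand":-1},{"offset":[0.32,0.58,0],"angular":[0,0,0],"hand":-1},{"offset":[0.32,0.58,0],"angular":[0,0,0],"hand":-1},{"offset":[0.32,0.58,0],"angular":[0,0,0],"hand":-1}]'
cat > s.py <<'E'
from plant import telemetry
import numpy as np
from scipy.spatial.transform import Rotation as Q
o=telemetry.get_obs();R=Q.from_quat(o['eef_rot']).as_matrix();p=o['position']
F=Q.from_euler('z',20,degrees=True).as_matrix();O=np.array([.626,-.114,0])
tip=F.T@(p+R[:,2]*.011-O)
print('t',round(o['clock'],2),'tcp',p.round(4),'tip_fix',(tip*1e3).round(1),'tool x/z in fix',(F.T@R[:,0]).round(2),(F.T@R[:,2]).round(2),'F_fix',(F.T@o['contact_force']).round(1),'q',np.round(o['q'],2),'w',round(o['width'],2))
E
python3 s.py
```

```text
clock: 0.52
position: [0.2359, -0.5288, 0.2713]
eef_rot: [0.961, 0.171, 0.038, 0.216]
contact_force: [0.6, 0.6, 0.0]
width: 0.3
finger_force: 0.0
clock: 0.93
position: [0.3448, -0.3605, 0.2726]
eef_rot: [0.961, 0.17, 0.038, 0.214]
contact_force: [0.6, -0.5, -0.2]
width: -0.003
finger_force: 0.0
clock: 1.35
position: [0.453, -0.1921, 0.2725]
eef_rot: [0.961, 0.171, 0.038, 0.214]
contact_force: [0.4, -0.9, -0.4]
width: 0.004
finger_force: 0.0
clock: 1.77
position: [0.5489, -0.0179, 0.272]
eef_rot: [0.961, 0.171, 0.037, 0.213]
contact_force: [0.5, -1.0, 0.6]
width: -0.003
finger_force: 0.0
t 1.77 tcp [ 0.5489 -0.0179  0.272 ] tip_fix [-39.5 112.  262.1] tool x/z in fix [ 1.  0. -0.] [ 0.   -0.42 -0.91] F_fix [ 0.1 -1.1  0.6] q [ 0.13 -0.23  1.77 -0.43  1.51  1.36] w -0.0
```

```bash

python3 -m crank '[{"offset":[0.08,0.17,-0.1],"angular":[0,0,0],"hand":-1},{"offset":[0.08,0.17,-0.2],"angular":[0,0,0],"hand":-1},{"offset":[0.08,0.17,-0.3],"angular":[0,0,0],"hand":-1},{"offset":[0.08,0.17,-0.4],"angular":[0,0,0],"hand":-1},{"offset":[0.08,0.17,-0.4],"angular":[0,0,0],"hand":-1}]' >/dev/null; python3 s.py
python3 - <<'E'
from plant import cams,telemetry
import cv2,numpy as np
o=telemetry.get_obs();w=cams.read_camera('wrist')
np.savez('pics/w1.npz',pos=o['position'],rot=o['eef_rot'],**w)
s=cams.read_camera('side')
cv2.imwrite('pics/w1.png',np.hstack([w['image'][:,:,::-1][::1,::1],cv2.resize(s['image'][180:320,190:370,::-1],(540,420))])[:, :])
im=cv2.imread('pics/w1.png');cv2.imwrite('pics/w1.png',cv2.resize(im,(800,305),interpolation=cv2.INTER_AREA))
E
```

```text
t 2.18 tcp [0.5697 0.0303 0.1456] tip_fix [ -3.6 150.2 135.6] tool x/z in fix [ 1.    0.   -0.01] [-0.01 -0.42 -0.91] F_fix [-0.6 -0.8 -2.9] q [ 0.21 -0.1   1.86 -0.44  1.35  1.52] w -0.0
```

View pics/w1.png

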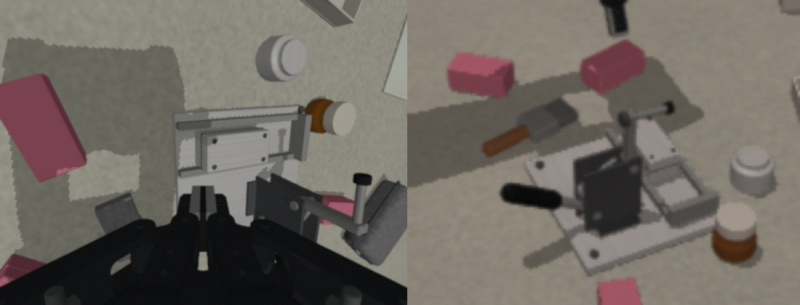

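The wrist view shows the flask between the rails (wrist column about 235, row 150) with the shut fingers at (203,215). The area behind the flask is clear. I'll refine the poses with the wrist depth.

```bash
python3 - <<'E'
from h import *
from scipy.spatial.transform import Rotation as Q
w=dict(np.load('pics/w1.npz'));d=w['range_z'];v,u=np.indices(d.shape)
P=np.stack([(u-w['cx'])/w['fx']*d,(v-w['cy'])/w['fy']*d,d],-1)
T=w['mount'];P=P@T[:3,:3].T+T[:3,3];P=P@Q.from_quat(w['rot']).as_matrix().T+w['pos'];P=P[d>0.05]
F=Q.from_euler('z',20,degrees=True).as_matrix();q=(P-[.626,-.114,0])@F*1e3
k=(abs(q[:,0])<45)&(abs(q[:,1])<130)
for z0,l in((47,'flask'),(38,'stop'),(24,'rail'),(12,'plate')):
    m=(abs(q[:,2]-z0)<2.5)&k; s=q[m]
    for a in(0,1):
        h,b=np.histogram(s[:,a],np.arange(-132,133,4));print(l,'xy'[a],[(int(x),int(c)) for x,c in zip(b,h) if c>15])
s=q[(abs(q[:,2]-47)<2.5)&k&(q[:,1]>5)];print(cv2.minAreaRect(s[:,:2].astype(np.float32)),s[:,2].mean())
E
```

```text
flask x [(-24, 28), (-20, 363), (-16, 397), (-12, 401), (-8, 405), (-4, 418), (0, 419), (4, 437), (8, 457), (12, 457), (16, 432), (20, 35), (24, 41), (28, 31), (32, 36), (36, 33), (40, 39)]
flask y [(-96, 20), (-92, 20), (-88, 18), (-84, 41), (-80, 68), (-76, 108), (24, 124), (28, 172), (32, 188), (36, 171), (40, 185), (44, 182), (48, 196), (52, 196), (56, 192), (60, 206), (64, 210), (68, 204), (72, 210), (76, 215), (80, 219), (84, 230), (88, 225), (92, 237), (96, 240), (100, 281), (104, 28)]
stop x [(-28, 32), (-24, 38), (-20, 53), (-16, 45), (-12, 51), (-8, 48), (-4, 50), (0, 49), (4, 62), (8, 67), (12, 69), (16, 170), (20, 57), (24, 63), (28, 57), (32, 30), (36, 21), (40, 19)]
stop y [(-84, 25), (-80, 46), (-76, 92), (-52, 25), (-48, 176), (-44, 227), (-40, 153), (100, 74), (104, 61)]
rail x [(-32, 306), (-28, 311), (-24, 144), (-20, 29), (-16, 28), (-12, 25), (-8, 24), (-4, 29), (0, 31), (4, 49), (8, 50), (12, 52), (16, 143), (20, 209), (24, 779), (28, 679), (32, 63), (36, 24), (40, 25)]
rail y [(-84, 32), (-80, 72), (-76, 115), (-44, 27), (-40, 230), (-36, 48), (-32, 52), (-28, 
[... 619 characters left out ...]
36, 774), (40, 145)]
plate y [(-80, 21), (-76, 32), (-72, 16), (-64, 21), (-60, 28), (-56, 32), (-52, 60), (-48, 57), (-44, 79), (-40, 233), (-36, 192), (-32, 200), (-28, 195), (-24, 200), (-20, 209), (-16, 200), (-12, 216), (-8, 191), (-4, 99), (0, 92), (4, 101), (8, 90), (12, 79), (16, 88), (20, 83), (24, 80), (28, 83), (32, 87), (36, 80), (40, 84), (44, 88), (48, 88), (52, 83), (56, 92), (60, 90), (64, 95), (68, 88), (72, 98), (76, 91), (80, 99), (84, 94), (88, 99), (92, 96), (96, 103), (100, 173), (104, 312), (108, 337), (112, 327), (116, 336), (120, 365), (124, 280)]
((-0.4356670379638672, 64.62843322753906), (40.093482971191406, 80.34821319580078), 1.1069211959838867) 47.00054561149242
```

```bash

python3 -m crank '[{"offset":[0.018,-0.01,-0.12],"angular":[0,0,0],"hand":-1},{"offset":[0.018,-0.01,-0.24],"angular":[0,0,0],"hand":-1},{"offset":[0.018,-0.01,-0.32],"angular":[0,0,0],"hand":-1},{"offset":[0.018,-0.01,-0.36],"angular":[0,0,0],"hand":-1},{"offset":[0.018,-0.01,-0.36],"angular":[0,0,0],"hand":-1}]' >/dev/null; python3 s.py
python3 -m crank '[{"offset":[0.011,-0.031,0],"angular":[0,0,0],"hand":-1},{"offset":[0.023,-0.063,0],"angular":[0,0,0],"hand":-1},{"offset":[0.034,-0.094,0],"angular":[0,0,0],"hand":-1},{"offset":[0.046,-0.125,0],"angular":[0,0,0],"hand":-1},{"offset":[0.057,-0.157,0],"angular":[0,0,0],"hand":-1}]' >/dev/null; python3 s.py
```

```text
t 2.7 tcp [0.5774 0.0268 0.0442] tip_fix [  2.5 144.3  34.2] tool x/z in fix [ 1.  0. -0.] [-0.   -0.42 -0.91] F_fix [-0.6  0.8 -0.1] q [ 0.2   0.01  1.93 -0.47  1.18  1.6 ] w 0.0
t 3.12 tcp [ 0.596  -0.0208  0.0466] tip_fix [ 3.8 93.2 36.6] tool x/z in fix [1. 0. 0.] [ 0.   -0.42 -0.91] F_fix [0.8 8.1 8.5] q [ 0.12  0.03  1.91 -0.47  1.14  1.52] w -0.0
```

```bash
python3 - <<'E'
from plant import cams
import cv2,numpy as np
w=cams.read_camera('wrist')['image'];s=cams.read_camera('scene')['image'];d=cams.read_camera('side')['image']
f=lambda i:cv2.resize(i[:,:,::-1],(400,300),interpolation=2)
cv2.imwrite('pics/a.png',np.vstack([np.hstack([f(w),f(s[170:260,200:320])]),np.hstack([f(d[205:295,250:370]),f(w[150:300,180:380])])]))
E
python3 s.py
```

```text
t 3.27 tcp [ 0.5958 -0.0214  0.0463] tip_fix [ 3.3 92.6 36.4] tool x/z in fix [1. 0. 0.] [ 0.   -0.42 -0.91] F_fix [-0.4 -1.3  5.9] q [ 0.11  0.03  1.91 -0.47  1.14  1.52] w 0.0
```

View pics/a.png

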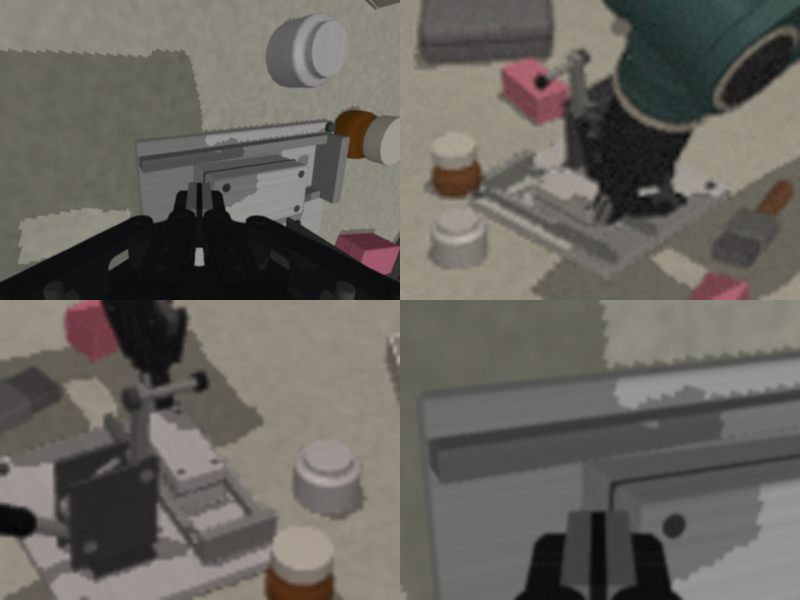

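```bash
cat > w.py <<'E'
from h import *
from plant import cams,telemetry
from scipy.spatial.transform import Rotation as Q
o=telemetry.get_obs();w=cams.read_camera('wrist')
d=w['range_z'];v,u=np.indices(d.shape)
P=np.stack([(u-w['cx'])/w['fx']*d,(v-w['cy'])/w['fy']*d,d],-1)
T=w['mount'];P=P@T[:3,:3].T+T[:3,3];P=P@Q.from_quat(o['eef_rot']).as_matrix().T+o['position']
F=Q.from_euler('z',20,degrees=True).as_matrix();q=(P-[.626,-.114,0])@F*1e3
dark=w['image'].max(2)<60
m=(abs(q[...,2]-47)<2.5)&(abs(q[...,0])<23)&(d>.05)
s=q[m];print('flask top: x',np.percentile(s[:,0],[2,98]).round(1),'y',np.percentile(s[:,1],[1,5,50,95,99]).round(1),len(s))
E
cat w.py > w2.py; cat >> w2.py <<'E'
k=d.shape
for r in range(240,310,8): print(r,[tuple(int(x) for x in q[r,c]) for c in range(235,320,10)])
E
python3 w2.py
```

```text
flask top: x [-18.8  18.1] y [-77.7   9.6  46.7  83.8 106.4] 8250
240 [(15, 105, 11), (14, 100, 11), (13, 94, 12), (12, 89, 11), (13, 85, 17), (17, 85, 28), (18, 82, 32), (18, 77, 34), (18, 73, 36)]
248 [(10, 105, 11), (9, 100, 11), (9, 95, 12), (8, 89, 11), (9, 85, 17), (13, 85, 28), (17, 86, 40), (18, 83, 43), (17, 78, 44)]
256 [(6, 106, 12), (5, 100, 12), (4, 94, 11), (16, 100, 39), (16, 96, 41), (15, 92, 42), (13, 86, 39), (15, 84, 46), (14, 79, 46)]
264 [(2, 106, 12), (1, 100, 12), (0, 95, 12), (15, 103, 46), (15, 99, 48), (15, 96, 50), (9, 85, 39), (11, 84, 46), (11, 79, 47)]
272 [(-1, 106, 13), (-3, 100, 11), (11, 107, 43), (15, 106, 53), (15, 103, 55), (15, 99, 56), (16, 96, 59), (11, 88, 53), (7, 79, 47)]
280 [(-6, 106, 12), (11, 113, 48), (11, 110, 51), (15, 109, 60), (15, 105, 61), (15, 102, 62), (15, 99, 65), (12, 92, 60), (3, 79, 47)]
288 [(-10, 106, 12), (11, 115, 54), (11, 112, 57), (15, 111, 65), (15, 108, 66), (15, 105, 68), (15, 102, 70), (11, 95, 64), (-1, 79, 46)]
296 [(-15, 106, 11), (16, 120, 69), (17, 118, 72), (16, 114, 72), (13, 109, 69), (13, 106, 71), (16, 105, 77), (17, 103, 80), (16, 99, 79)]
304 [(16, 125, 73), (16, 122, 74), (16, 119, 76), (16, 116, 77), (10, 109, 69), (16, 110, 79), (16, 108, 81), (17, 105, 83), (16, 102, 84)]
```

The flask's end face is now at fixture y≈85, so it has moved about 20 mm with the finger squarely behind it. I'll keep pushing.

```bash

python3 -m crank '[{"offset":[0.008,-0.022,0],"angular":[0,0,0],"hand":-1},{"offset":[0.016,-0.045,0],"angular":[0,0,0],"hand":-1},{"offset":[0.024,-0.068,0],"angular":[0,0,0],"hand":-1},{"offset":[0.033,-0.09,0],"angular":[0,0,0],"hand":-1},{"offset":[0.041,-0.113,0],"angular":[0,0,0],"hand":-1}]' >/dev/null; python3 s.py
python3 -m crank '[{"offset":[0.002,-0.006,0],"angular":[0,0,0],"hand":-1},{"offset":[0.004,-0.012,0],"angular":[0,0,0],"hand":-1},{"offset":[0.006,-0.018,0],"angular":[0,0,0],"hand":-1},{"offset":[0.008,-0.024,0],"angular":[0,0,0],"hand":-1},{"offset":[0.009,-0.026,0],"angular":[0,0,0],"hand":-1}]' >/dev/null; python3 s.py
```

```text
t 3.73 tcp [ 0.6079 -0.0538  0.046 ] tip_fix [ 3.6 58.1 36. ] tool x/z in fix [1. 0. 0.] [ 0.   -0.42 -0.91] F_fix [ 1.4  9.3 10. ] q [ 0.05  0.04  1.9  -0.47  1.11  1.47] w -0.0
t 4.15 tcp [ 0.6105 -0.0615  0.046 ] tip_fix [ 3.4 49.9 36. ] tool x/z in fix [1. 0. 0.] [ 0.   -0.42 -0.91] F_fix [ 1.2 10.  10.2] q [ 0.04  0.05  1.89 -0.47  1.11  1.45] w -0.0
```

```bash

python3 -m crank '[{"offset":[0.002,-0.006,0],"angular":[0,0,0],"hand":-1},{"offset":[0.003,-0.009,0],"angular":[0,0,0],"hand":-1},{"offset":[0.003,-0.009,0],"angular":[0,0,0],"hand":-1}]' >/dev/null; python3 s.py
python3 -m crank '[{"offset":[0.002,-0.006,0],"angular":[0,0,0],"hand":-1},{"offset":[0.003,-0.009,0],"angular":[0,0,0],"hand":-1},{"offset":[0.003,-0.009,0],"angular":[0,0,0],"hand":-1}]' >/dev/null; python3 s.py; python3 w.py
```

```text
t 4.4 tcp [ 0.6114 -0.064   0.046 ] tip_fix [ 3.4 47.3 36. ] tool x/z in fix [1. 0. 0.] [ 0.   -0.42 -0.91] F_fix [ 0.1 10.1 11.4] q [ 0.04  0.05  1.89 -0.47  1.11  1.45] w -0.0
t 4.65 tcp [ 0.6119 -0.0649  0.046 ] tip_fix [ 3.5 46.3 36. ] tool x/z in fix [1. 0. 0.] [ 0.   -0.42 -0.91] F_fix [-3.7 32.4 19.3] q [ 0.03  0.05  1.89 -0.46  1.11  1.44] w -0.0
flask top: x [-18.2  18.5] y [-80.6 -35.9   0.7  38.6  60.1] 8308
```

The force rose to 32 N at the stop, and the flask top spans y≈−38 to 39, so it is home. I'll retreat, then move to the lever side with the tool tilted 45° towards +x.

```bash

python3 -m crank '[{"offset":[-0.01,0.03,0],"angular":[0,0,0],"hand":-1},{"offset":[-0.046,0.125,0],"angular":[0,0,0],"hand":-1},{"offset":[-0.046,0.125,0.1],"angular":[0,0,0],"hand":-1},{"offset":[-0.046,0.125,0.24],"angular":[0,0,0],"hand":-1},{"offset":[-0.046,0.125,0.35],"angular":[0,0,0],"hand":-1}]' >/dev/null; python3 w.py;python3 s.py
python3 -m crank '[{"offset":[0,0,0.14],"angular":[0.392,0.143,0],"hand":-1},{"offset":[0,0,0.28],"angular":[0.392,0.143,0],"hand":-1},{"offset":[0,0,0.42],"angular":[0.392,0.143,0],"hand":-1},{"offset":[0,0,0.42],"angular":[0.392,0.143,0],"hand":-1},{"offset":[0,0,0.42],"angular":[0.392,0.143,0],"hand":-1}]' >/dev/null; python3 s.py
python3 -m crank '[{"offset":[-0.46,-0.36,0],"angular":[0.13,-0.35,0],"hand":-1},{"offset":[-0.46,-0.36,0],"angular":[0.13,-0.35,0],"hand":-1},{"offset":[-0.46,-0.36,0],"angular":[0.13,-0.35,0],"hand":-1},{"offset":[-0.46,-0.36,0],"angular":[0.13,-0.35,0],"hand":-1},{"offset":[-0.46,-0.36,0],"angular":[0.13,-0.35,0],"hand":-1}]' >/dev/null; python3 s.py
python3 -c "
from plant import cams
print(cams.read_camera('wrist')['mount'].round(3))"
```

```text
flask top: x [-19.7  18.5] y [-96.7 -36.4   4.3  38.6  40.9] 4099
t 5.17 tcp [ 0.5997 -0.0295  0.1594] tip_fix [  4.2  83.7 149.4] tool x/z in fix [1.   0.   0.01] [ 0.01 -0.43 -0.9 ] F_fix [ 1.1 -0.5  8.8] q [ 0.1  -0.08  1.82 -0.44  1.31  1.42] w 0.0
t 5.58 tcp [ 0.5986 -0.0316  0.2789] tip_fix [  2.5  86.8 267.9] tool x/z in fix [ 1. -0.  0.] [ 0.  0. -1.] F_fix [-0.1 -1.1 -0.4] q [-0.1  -0.06  1.56  0.    1.64  1.13] w 0.0
t 6.0 tcp [ 0.4566 -0.1383  0.2737] tip_fix [-163.3   35.1  263.5] tool x/z in fix [0.92 0.   0.38] [ 0.38  0.   -0.92] F_fix [0.4 0.9 0.2] q [-0.52 -0.52  1.97  0.3   1.44  0.7 ] w -0.0
[[ 0.001 -0.963 -0.269  0.069]
 [ 1.     0.001 -0.    -0.   ]
 [ 0.    -0.269  0.963 -0.132]
 [ 0.     0.     0.     1.   ]]
```

```bash

python3 -m crank '[{"offset":[-0.28,-0.227,0],"angular":[0.13,-0.357,0],"hand":-1},{"offset":[-0.28,-0.227,0],"angular":[0.13,-0.357,0],"hand":-1},{"offset":[-0.28,-0.227,0],"angular":[0.13,-0.357,0],"hand":-1},{"offset":[-0.28,-0.227,-0.12],"angular":[0.13,-0.357,0],"hand":-1},{"offset":[-0.28,-0.227,-0.24],"angular":[0.13,-0.357,0],"hand":-1}]' >/dev/null; python3 s.py
```

```text
t 6.47 tcp [ 0.3763 -0.2064  0.2135] tip_fix [-258.4   -1.5  205.8] tool x/z in fix [0.7  0.01 0.71] [ 0.71 -0.   -0.7 ] F_fix [ 1.7 -1.4  0.8] q [-1.04 -0.68  2.26  0.78  1.43  0.12] w -0.0
```

```bash

python3 -m crank '[{"offset":[0,0,-0.12],"angular":[0,0,0],"hand":-1},{"offset":[0,0,-0.24],"angular":[0,0,0],"hand":-1},{"offset":[0,0,-0.34],"angular":[0,0,0],"hand":-1},{"offset":[0,0,-0.34],"angular":[0,0,0],"hand":-1}]' >/dev/null; python3 s.py; python3 - <<'E'
from plant import cams
import cv2,numpy as np
w=cams.read_camera('wrist')['image'];d=cams.read_camera('side')['image']
f=lambda i:cv2.resize(i[:,:,::-1],(400,300),interpolation=2)
cv2.imwrite('pics/b.png',np.hstack([f(w),f(d[200:320,190:350])]))
E
```

```text
t 6.8 tcp [ 0.3751 -0.2023  0.102 ] tip_fix [-258.2    3.    94.2] tool x/z in fix [ 0.71 -0.    0.71] [ 0.71  0.01 -0.71] F_fix [-0.8  1.1 -2. ] q [-1.04 -0.59  2.39  0.81  1.29 -0.03] w -0.0
```

View pics/b.png

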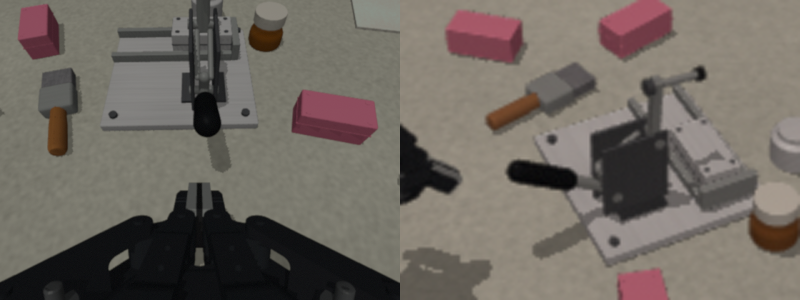

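The view shows the grip at (207,112) ahead of the fingers and the flask seated. I'll go under and behind the grip.

```bash

python3 -m crank '[{"offset":[0.09,0.026,-0.09],"angular":[0,0,0],"hand":-1},{"offset":[0.179,0.052,-0.177],"angular":[0,0,0],"hand":-1},{"offset":[0.179,0.052,-0.177],"angular":[0,0,0],"hand":-1},{"offset":[0.179,0.052,-0.177],"angular":[0,0,0],"hand":-1}]' >/dev/null; python3 s.py
```

```text
t 7.23 tcp [ 0.4316 -0.188   0.0567] tip_fix [-200.2   -3.    49. ] tool x/z in fix [0.71 0.   0.71] [ 0.71  0.01 -0.71] F_fix [-0.1 -0.2  0.4] q [-0.88 -0.43  2.38  0.86  1.08 -0.04] w -0.0
```

```bash

python3 -m crank '[{"offset":[0.045,0.018,0.038],"angular":[0,0,0],"hand":-1},{"offset":[0.056,0.023,0.064],"angular":[0,0,0],"hand":-1},{"offset":[0.067,0.028,0.089],"angular":[0,0,0],"hand":-1},{"offset":[0.083,0.035,0.112],"angular":[0,0,0],"hand":-1},{"offset":[0.098,0.041,0.135],"angular":[0,0,0],"hand":-1}]' >/dev/null; python3 s.py
```

```text
t 7.65 tcp [ 0.4605 -0.1771  0.0987] tip_fix [-169.3   -2.7   91. ] tool x/z in fix [0.7  0.   0.71] [ 0.71  0.   -0.7 ] F_fix [-0.2 -0.1 -0.2] q [-0.8  -0.46  2.32  0.83  1.07  0.08] w 0.0
```

```bash
python3 - <<'E'
from plant import cams
import cv2,numpy as np
w=cams.read_camera('wrist')['image'];d=cams.read_camera('side')['image']
f=lambda i:cv2.resize(i[:,:,::-1],(400,300),interpolation=2)
cv2.imwrite('pics/c.png',np.hstack([f(w),f(d[200:320,190:350])]))
E
```

```text
(no output)
```

View pics/c.png

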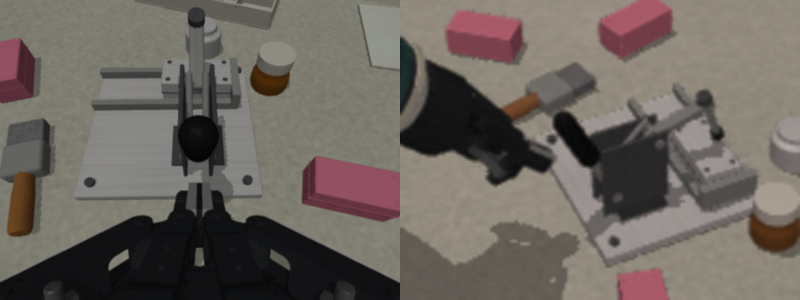

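The lever (grip at about (575,140) in the composite) has moved, and the hold-down arm is swinging onto the flask. I'll continue along the arc.

```bash

python3 -m crank '[{"offset":[0.021,0.008,0.015],"angular":[0,0,0],"hand":-1},{"offset":[0.041,0.015,0.032],"angular":[0,0,0],"hand":-1},{"offset":[0.063,0.023,0.048],"angular":[0,0,0],"hand":-1},{"offset":[0.086,0.031,0.061],"angular":[0,0,0],"hand":-1},{"offset":[0.11,0.04,0.072],"angular":[0,0,0],"hand":-1}]' >/dev/null; python3 s.py
python3 -m crank '[{"offset":[0.013,0.005,0.004],"angular":[0,0,0],"hand":-1},{"offset":[0.025,0.009,0.008],"angular":[0,0,0],"hand":-1},{"offset":[0.032,0.012,0.01],"angular":[0,0,0],"hand":-1},{"offset":[0.032,0.012,0.01],"angular":[0,0,0],"hand":-1}]' >/dev/null; python3 s.py
python3 - <<'E'
from plant import cams
import cv2,numpy as np
w=cams.read_camera('wrist')['image'];d=cams.read_camera('side')['image']
f=lambda i:cv2.resize(i[:,:,::-1],(400,300),interpolation=2)
cv2.imwrite('pics/d.png',np.hstack([f(w),f(d[200:320,190:350])]))
E
```

```text
t 8.17 tcp [ 0.4933 -0.1642  0.1175] tip_fix [-134.1   -1.8  109.7] tool x/z in fix [0.71 0.   0.71] [ 0.71  0.   -0.71] F_fix [-4.5 -0.5 -3.8] q [-0.71 -0.43  2.27  0.81  1.03  0.17] w 0.0
t 8.5 tcp [ 0.5031 -0.1608  0.1214] tip_fix [-123.7   -1.9  113.6] tool x/z in fix [0.7  0.   0.71] [ 0.71  0.   -0.7 ] F_fix [ 0.2  0.7 -0.2] q [-0.69 -0.42  2.25  0.81  1.01  0.19] w -0.0
```

View pics/d.png

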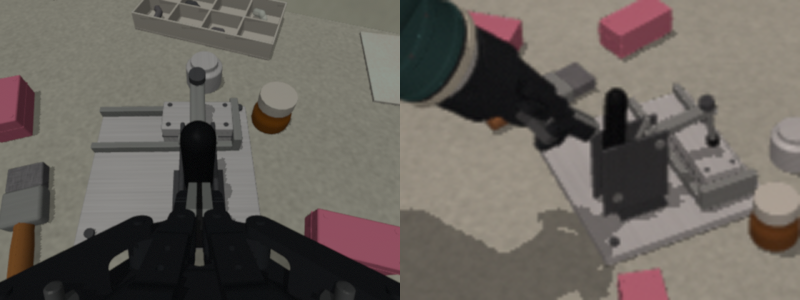

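The lever stands upright and the push force has dropped to zero, so it looks snapped. I'll back off and measure the lever angle.

```bash

python3 -m crank '[{"offset":[-0.1,-0.036,0.04],"angular":[0,0,0],"hand":-1},{"offset":[-0.2,-0.073,0.08],"angular":[0,0,0],"hand":-1},{"offset":[-0.3,-0.11,0.12],"angular":[0,0,0],"hand":-1},{"offset":[-0.3,-0.11,0.12],"angular":[0,0,0],"hand":-1},{"offset":[-0.3,-0.11,0.12],"angular":[0,0,0],"hand":-1}]' >/dev/null; python3 s.py
python3 - <<'E'
from h import *
from plant import cams
from scipy.spatial.transform import Rotation as Q
F=Q.from_euler('z',20,degrees=True).as_matrix();I=[]
for n in('side','scene'):
    c=cams.read_camera(n);q=(cloud(c)-[.626,-.114,0])@F*1e3
    m=(c['image'].max(2)<60)&(abs(q[...,1])<16)&(q[...,2]>104)&(abs(q[...,0]+105)<30)
    g=q[m];print(n,'grip',len(g),g.mean(0).round(1) if len(g) else'')
    for a in range(104,160,10):
        s=g[(g[:,2]>=a)&(g[:,2]<a+10)]
        if len(s): print(a,s[:,0].min().round(1),s[:,0].max().round(1))
    m=(abs(q[...,2]-47)<3)&(abs(q[...,0])<23)&(abs(q[...,1])<70);s=q[m];print('flask y',np.percentile(s[:,1],[1,3,50,97,99]).round(1),'x',np.percentile(s[:,0],[3,97]).round(1))
    I.append(c['image'])
f=lambda i:cv2.resize(i[:,:,::-1],(400,300),interpolation=2)
cv2.imwrite('pics/e.png',np.hstack([f(I[0][190:325,180:360]),f(I[1][140:290,180:380])]))
E
```

```text
t 9.02 tcp [ 0.412  -0.1955  0.1579] tip_fix [-221.2   -3.4  150.2] tool x/z in fix [0.7  0.   0.71] [ 0.71 -0.   -0.7 ] F_fix [ 0.3 -0.  -0.7] q [-0.93 -0.6   2.3   0.79  1.27  0.11] w 0.0
side grip 159 [-102.7   -7.   131.1]
104 -112.4 -90.9
114 -112.6 -91.8
124 -111.5 -93.0
134 -110.7 -92.1
144 -107.7 -90.4
154 -105.5 -95.3
flask y [-39.5 -37.7  -9.3  32.4  34.8] x [-22.   13.3]
scene grip 79 [-91.5   5.8 130.6]
104 -100.1 -84.5
114 -100.4 -82.6
124 -99.9 -84.6
134 -104.7 -82.3
144 -103.7 -84.0
flask y [-36.3 -35.8  10.1  42.2  43.6] x [-17.3  20.3]
```

View pics/e.png

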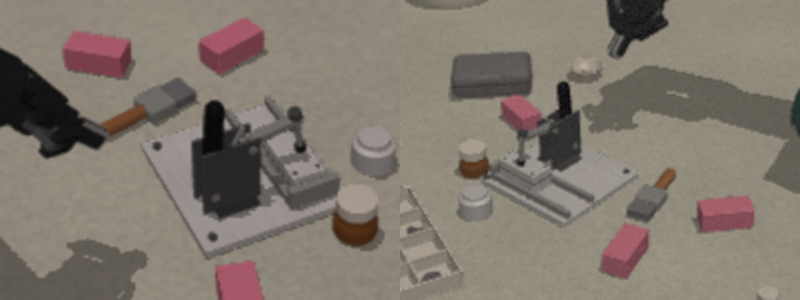

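The grip axis is at x≈−99 near z=145, which matches the locked position (−98) and is past upright (−106). The pad sits on the seated flask, and nothing else has moved.

```bash
python3 -c "
from plant import ticket
print(ticket.sign_off())"
```

```text
the job is handed in; nothing more can be done
None
```

The flask was pushed home against the end stop and the toggle lever snapped into lock with the pad on the flask. By the camera check the bystanders had not moved, and the job was handed in at about 9 s (the verdict was not shown).

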